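# Shut the bangle case and drop its latch bar into the keeper

## Task

Shut the bangle case: lift the latch bar on its sliding gate, push the gate up against the springy row of bangles until the bar's tooth has passed over the keeper's lip, and let the bar drop fully into the keeper's notch, so that it holds the gate by itself once you let go. Feel for the notch gently, never pressing the tooth against the keeper with more than 25 N, and leave the other things on the bench where they are.

Things in the scene. Friction and masses are not known exactly. Their poses are not given: they have to be found in the camera images.
- case: Bangle case: open wooden trough fixed to the bench, 104 mm wide (its x), 460 mm long (its y), walls 14 mm thick, top edges 70 mm above the bench. Origin: centre of its underside; z up, y runs along the trough from the gate towards the row of bangles and the keeper.
- row_face (a point): Middle of the upright wooden follower board (70 x 60 mm) at the gate's end of the row of standing bangles (66 mm across, tops 80 mm above the bench). A spring of 0.22 N per mm backs the row; the gate meets it at gate = 0.090 m and is then pushed back towards -y, with 2 to 11 N when latched: an unlatched gate is pushed back.
- gate (a joint): Travel of the wooden gate across the trough (m), 0 at the open end, growing along the case's +y, 1.5 N of friction. Latched it reads 0.101 to 0.139, as the keeper was screwed down.
- bar_pivot (a point): Axis of the latch bar's pivot, riding on the gate at case x = +45 mm, y = -150 mm + gate, z = 125 mm. The bar swings about a line along the case's x.
- bar (a joint): Angle of the steel latch bar (rad): 0 is level, resting on a stop (also when fully dropped), growing to 0.6 as its free end is lifted. The bar (10 mm wide, 12 mm high, about 2 N) runs 196 mm from its pivot along the case's +y, over the +x wall. Its tooth clears the keeper's lip above 0.08; below 0.18 it cannot pass over the back stop.
- bar_grip (a point): Point to grip, on the flat wooden tab on the bar: 12 mm thick (case x), 24 mm long (case y), 44 mm high. Mid-thickness and mid-length, 18 mm below the tab's top, 26 mm above the bar's upper face (143 mm above the bench at bar = 0), 130 mm along the bar from the pivot and 18 mm above it. Pinched across its thickness, the tab can turn between the fingers as the bar swings.
- tooth: Steel tooth under the bar's free end: 12 mm (x) x 8 mm along the bar (y) x 25 mm deep. Origin: centre of its lower face, 190 mm along the bar from the pivot and 41 mm below it (84 mm above the bench at bar = 0).
- keeper_rail: Slotted steel rail, 22 x 120 x 4 mm, on the trough's +x wall; origin: centre of its underside, case x = +45, y = +160, z = 70 mm. It carries the keeper, a dark steel block screwed down with its notch's centre anywhere within 16 mm either way along y of this origin (the block's place is not reported: look or feel for it).
- rail_mid (a point): Centre of the rail's top, 74 mm above the bench. The keeper on the rail, in order along the case's +y: a square-faced lip 30 mm thick (along y), top 96 mm above the bench (12 mm above the tooth's foot at bar = 0); the notch, 14 mm wide, floor 80 mm above the bench; a back stop 12 mm thick, top 120 mm above the bench.
- stack_a: bystander: loose pile of five bangles, 66 mm across, 40 mm high; origin under its centre
- stack_b: bystander: loose pile of three bangles, 66 mm across, 24 mm high; origin under its centre
- press_block: bystander: dark wooden pressing block, 45 x 90 x 40 mm; origin under its centre
- file_tool: bystander: hand tool with a wooden handle lying on the bench, about 200 mm long, under 35 mm high
- mandrel: bystander: turned wooden bangle mandrel standing upright, 68 mm across its foot, 130 mm high; origin under its centre
- glue_jar: bystander: amber glass jar with a white cap, 60 mm across, 80 mm high; origin under its centre
- tea_cup: bystander: small steel cup, 70 mm across, 70 mm high; origin under its centre

How it is judged:
By the outcome, as a careful person would: the job done as asked, in the order asked, and still so for the second after the job is handed in, with the robot touching nothing.
It also fails if it takes over 67 s, if anything falls off the work surface, if the arm or the gripper's body presses on something with over 40 N, if the wrist force passes 120 N, or if a joint passes its speed limit or range.

## Robot

A 6-joint arm with a two-finger parallel gripper is mounted at the origin on the work surface. World frame = base frame: x ahead of the robot, y to its left, z up, the work surface at z = 0. Lengths are in m, angles in rad, forces in N, time in s.
With the tool pointing down it reaches from about 0.3 to 0.825 m from the base axis. Payload 5.4 kg.
Tool frame: the origin (TCP) lies at the very end of the fingers, on their centre line; the grasp point (between the pads) lies 19 mm behind it; z points along the fingers, x is the direction in which the jaws open and shut, and the axes are right-handed (so a half turn about z gives the same grasp; the last joint's range is limited). The gripper opens to 92 mm and grips with 3 to 60 N. Pads are 20 mm wide; open, the fingers measure 128 mm over their backs; the gripper's body (75 mm by 189 mm) begins 69 mm behind the grasp point.
Start: joints at [-1.327, 0.158, 1.597, -0, 1.386, -0.21], TCP at [0.252, -0.517, 0.177] pointing down, gripper open.
Joint ranges: [-2.91, 2.91], [-0.94, 2.29], [0.18, 2.7], [-1.29, 4.43], [0.17, 2.64], [-3, 3]. Speed limits (rad/s): [2.57, 2.57, 3.14, 3.14, 3.14, 3.14].

## Interface

Orientations are given as a rotation vector (axis times angle).
In Python, from workcell import bot gives the robot as it stands. Calls block until the motion is done:
- bot.goto(position, orientation): joint-space move of the TCP to a pose.
- bot.line_to(position, rot=None, max_speed=0.15): straight line of the TCP; rot=None keeps the orientation; max_speed is the mean speed in m/s.
- bot.set_joints(angles): joint-space move.
- bot.set_gripper(opening, newtons=None): opening from 0.0 (shut) to 1.0 (fully open); newtons is the grip in N (None keeps the last); returns when the fingers have stopped.
- bot.hold(seconds).
- bot.inverse_kinematics(position, orientation): joint angles nearest the present ones, or None.
- bot.read_camera(name): name is "side" or "top"; returns a dict with "pixels" (420x560x3 uint8, blue, green, red), "fx", "fy", "cx", "cy" (pixels), "R" (3x3) and "t" (3): a world point X has camera coordinates R X + t. Camera axes: x right, y down, z forward; pixel columns grow to the right and rows downward; lengths in m; the calibration is good to about 2 mm. A picture is of the moment at which its call begins. There is no depth.
A pose or a line that the arm cannot do raises bot.MotionError and nothing moves.
- bot.job_done(): hands the job in, once; it reports no verdict.
Readings, each from a call of its own:
- bot.current_clock(): time.
- bot.current_joints(): joint angles.
- bot.current_joint_vel(): joint speeds.
- bot.current_effort(): joint torques, N m.
- bot.current_ee_pos(): TCP position.
- bot.current_tool_rot(): TCP orientation.
- bot.current_contact_force(): force on the tool from outside, world axes, zero at the start.
- bot.current_ft_torque(): the same for the moment, N m.
- bot.current_opening(): opening from 0.0 (shut) to 1.0 (fully open).
Only numpy, scipy, OpenCV 4.12 (cv2) and the standard library are available. Lean on these libraries where they do the work, as an engineer would, in place of code of your own. Each camera call takes 0.05 s, during which the arm holds its last target. There are 200 camera calls.

## Working session

There is one attempt and no reset: what is moved stays moved. The work goes in short steps, each a Python script; the robot and the scene stay as the last script left them, time stands still between calls to the robot, and variables do not carry over. Pictures are saved under pics/ and viewed, about 8 in all and at most 12, crops included, and the job is handed in when it is done.

```bash
ls; mkdir -p pics
python3 - <<'E'
from workcell import bot
import cv2,numpy as np
for n in("top","side"):
    c=bot.read_camera(n);cv2.imwrite(f"pics/{n}0.png",c["pixels"])
    print(n,c["fx"],c["fy"],c["cx"],c["cy"],np.round(c["R"],4).tolist(),np.round(c["t"],4).tolist())
print(bot.current_clock(),bot.current_tool_rot(),bot.current_contact_force())
E
```

```text
pics
top 393.6167987530851 393.6167987530851 283.3558744561713 215.49851884317303 [[0.029, -0.9994, -0.0183], [-0.9979, -0.0279, -0.0588], [0.0583, 0.02, -0.9981]] [-0.0064, 0.597, 1.173]
side 496.3225990953308 496.3225990953308 283.46105560312867 201.98185894118868 [[-0.8206, -0.5714, -0.0082], [-0.3213, 0.4732, -0.8202], [0.4726, -0.6705, -0.5719]] [0.4645, 0.2756, 1.1523]
0.1 [-2.66321595e+00  1.66420455e+00  1.89856132e-03] [-0.50096237 -0.38280223 -0.0573637 ]
```

View pics/top0.png

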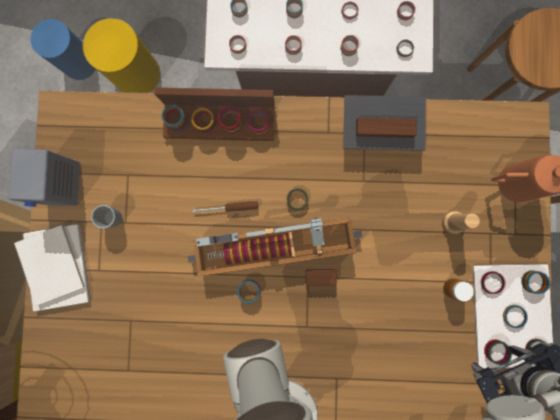

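View pics/side0.png

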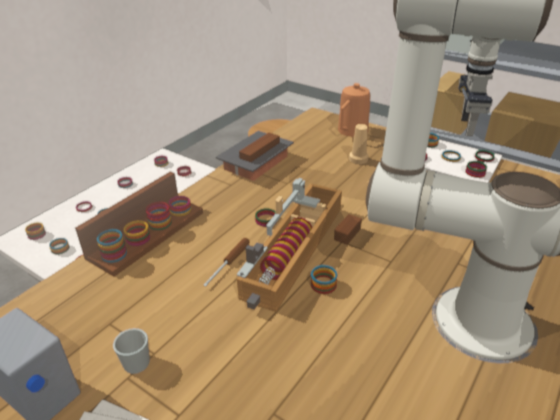

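The case lies from (195,260) to (357,237) in the top view, with the gate at the right end (~317,235). The bar runs left over the far wall, and the dark keeper is at about (225,238). I'll zoom in.

Run:
```python
import cv2,numpy as np
t=cv2.imread("pics/top0.png")[185:305,180:370];s=cv2.imread("pics/side0.png")[170:310,200:370]
cv2.imwrite("pics/c_top.png",cv2.resize(t,None,fx=4.2,fy=4.2,interpolation=cv2.INTER_CUBIC))
cv2.imwrite("pics/c_side.png",cv2.resize(s,None,fx=4.2,fy=4.2,interpolation=cv2.INTER_CUBIC))
```

```text
(no output)
```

View pics/c_top.png

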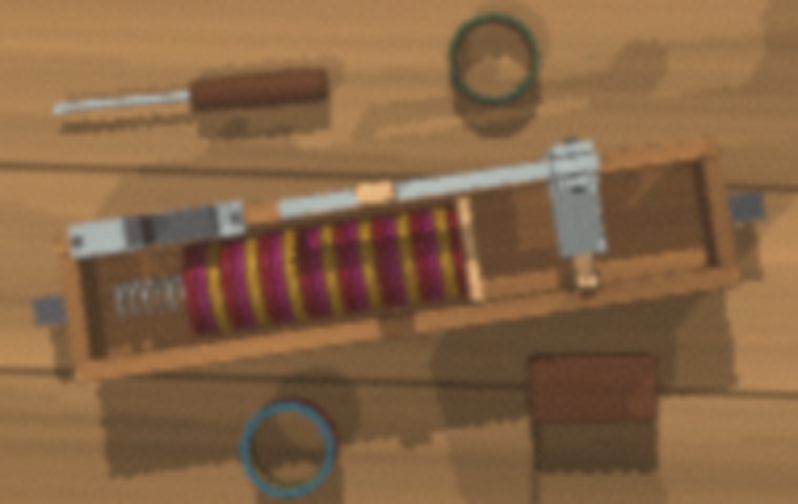

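View pics/c_side.png

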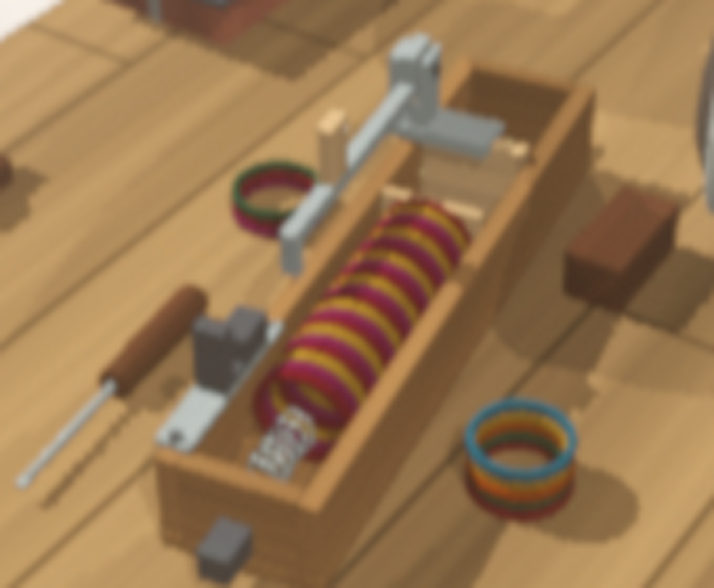

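The crops show the corners of the trough (near left 80,378; near right 738,280; far right 718,148), the rail ends (~68,240 and ~242,218), the tab top (375,192), and the keeper with its lip on the right, notch (~148,228) and back stop on the left. Next I measure these by casting rays onto planes.

```bash
cat > h.py <<'E'
from workcell import bot
import numpy as np, cv2
def cast(c,uv,z):
    R=np.array(c["R"]);t=np.array(c["t"]);o=-R.T@t
    d=R.T@np.array([(uv[0]-c["cx"])/c["fx"],(uv[1]-c["cy"])/c["fy"],1])
    return o+d*(z-o[2])/d[2]
def proj(c,X):
    p=np.array(c["R"])@np.array(X)+np.array(c["t"]);return np.array([c["fx"]*p[0]/p[2]+c["cx"],c["fy"]*p[1]/p[2]+c["cy"]])
E
python3 - <<'E'
from h import *
t=bot.read_camera("top");s=bot.read_camera("side")
T=lambda u,v,z:cast(t,((u+.5)/4.2-.5+180,(v+.5)/4.2-.5+185),z)
S=lambda u,v,z:cast(s,((u+.5)/4.2-.5+200,(v+.5)/4.2-.5+170),z)
P={}
for n,a in dict(nl=(80,378,.07),nr=(738,283,.07),fr=(718,142,.07),railL=(70,242,.074),railR=(243,218,.074),tab=(375,192,.161),pivhead=(573,160,.14),barend=(281,209,.131),lip_a=(217,219,.096),lip_b=(157,228,.096),bs_a=(140,230,.12),bs_b=(125,232,.12)).items():
    P[n]=T(*a);print("T",n,P[n].round(4))
for n,a in dict(nl=(318,508,.07),fl=(157,455,.07),nr=(594,95,.07),fr=(470,62,.07),tab=(334,120,.161),bartip=(290,236,.131),railL=(178,440,.074),lipR=(250,318,.096)).items():
    P["s"+n]=S(*a);print("S",n,P["s"+n].round(4))
d=P["nr"]-P["nl"];print(np.linalg.norm(d),np.degrees(np.arctan2(d[1],d[0])))
d=P["fr"]-P["nr"];print(np.linalg.norm(d),np.degrees(np.arctan2(d[1],d[0])))
d=P["railR"]-P["railL"];print(np.linalg.norm(d),np.degrees(np.arctan2(d[1],d[0])))
# masks: light-steel rail etc
E
```

```text
T nl [0.4167 0.2481 0.07  ]
T nr [ 0.4949 -0.1998  0.07  ]
T fr [ 0.5908 -0.1843  0.07  ]
T railL [0.5095 0.258  0.074 ]
T railR [0.5293 0.1397 0.074 ]
T tab [0.548  0.0449 0.161 ]
T pivhead [ 0.5727 -0.0809  0.14  ]
T barend [0.5358 0.1074 0.131 ]
T lip_a [0.5281 0.1542 0.096 ]
T lip_b [0.5209 0.1944 0.096 ]
T bs_a [0.5194 0.2011 0.12  ]
T bs_b [0.5178 0.2109 0.12  ]
S nl [0.414  0.2501 0.07  ]
S fl [0.5131 0.2676 0.07  ]
S nr [ 0.4895 -0.1897  0.07  ]
S fr [ 0.5847 -0.1769  0.07  ]
S tab [0.5457 0.0465 0.161 ]
S bartip [0.5225 0.1254 0.131 ]
S railL [0.5082 0.2545 0.074 ]
S lipR [0.5228 0.1665 0.096 ]
0.4546815086914436 -80.10605659176323
0.09717038808184726 9.135829791904246
0.11996355340865249 -80.4682124639128
```

Measurements agree: case yaw ≈ 9.7°, centre ≈ (0.502, 0.035). The rail centre is predicted to 1.5 mm, the tab is seen in both views to 2 mm, and the gate is at ≈ 0.024. The keeper notch is at case y ≈ 0.152, so the latched gate should read ≈ 0.112. Next I approach the tab.

```bash
cat >> h.py <<'E'
from scipy.spatial.transform import Rotation as Ro
psi=np.radians(9.7);ex=np.array([np.cos(psi),np.sin(psi),0]);ey=np.array([-np.sin(psi),np.cos(psi),0]);C=np.array([.502,.035,0])
def rots():
    for s in(1,-1):
        M=np.column_stack([s*ex,np.cross([0,0,-1],s*ex),[0,0,-1]]);yield Ro.from_matrix(M).as_rotvec()
def F():
    f=np.mean([bot.current_contact_force() for _ in range(3)],0);return np.array([f@ex,f@ey,f[2]])
def case(p): return np.array([(p-C)@ex,(p-C)@ey,p[2]])
E
python3 - <<'E'
from h import *
g=np.array([.5465,.046,0])
q0=bot.current_joints()
best=min([(np.abs(q-q0).max(),i) for i,r in enumerate(rots()) for q in [bot.inverse_kinematics(g+[0,0,.25],r)] if q is not None])
r=list(rots())[best[1]];print(best,r)
bot.line_to(np.array(bot.current_ee_pos())+[0,0,.09])
bot.goto(g+[0,0,.25],r)
bot.set_gripper(.5)
bot.line_to(g+[0,0,.175],max_speed=.1)
print(bot.current_clock(),bot.current_ee_pos(),F(),bot.current_joints())
c=bot.read_camera("side")
a=cv2.resize(c["pixels"][130:270,200:370],None,fx=3,fy=3,interpolation=cv2.INTER_CUBIC)
c=bot.read_camera("top");print(proj(c,g+[0,0,.175]))
b=cv2.resize(c["pixels"][185:305,180:370],None,fx=2.68,fy=2.68,interpolation=cv2.INTER_CUBIC)
b=cv2.copyMakeBorder(b,0,a.shape[0]-b.shape[0],0,0,cv2.BORDER_CONSTANT) if a.shape[0]>b.shape[0] else b
cv2.imwrite("pics/h1.png",a);cv2.imwrite("pics/h1t.png",b)
E
```

```text
(np.float64(1.190671401891504), 0) [3.13034405 0.26561354 0.        ]
4.925 [0.54704619 0.04592572 0.17578754] [1.28734446 0.18698249 0.42564928] [-1.36421345e-01  9.05698583e-02  1.67293857e+00 -9.81315653e-06
  1.37670460e+00 -3.05722853e-01]
[268.1672348 230.786297 ]
```

View pics/h1.png

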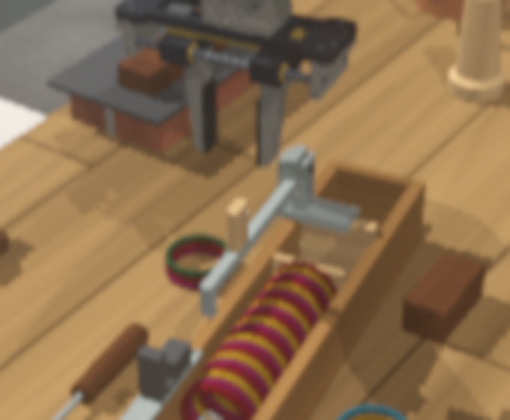

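Run:
```python
from h import *
s=bot.read_camera("side")
p=np.array(bot.current_ee_pos())
f=lambda X:(proj(s,X)-[200,130])*3
print("tcp",f(p),"tabtop from est",f([p[0],p[1],.161]), "grip",f([p[0],p[1],.143]))
```

```text
tcp [236.2858023  189.41699245] tabtop from est [236.52071543 203.75645884] grip [236.7997005  220.78614549]
```

View pics/h1t.png

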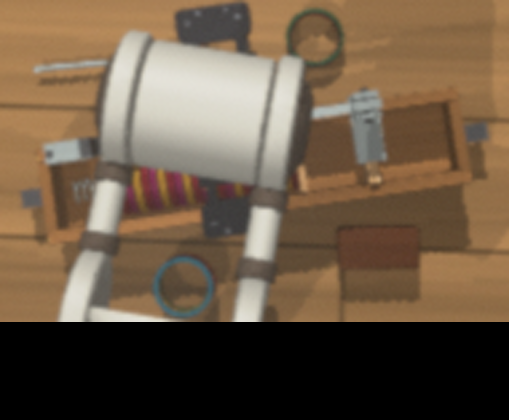

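Run:
```python
from h import *
s=bot.read_camera("side")
a=cv2.resize(s["pixels"][120:220,220:330],None,fx=6,fy=6,interpolation=cv2.INTER_CUBIC)
p=np.array(bot.current_ee_pos());print(p)
for X in(p,[p[0],p[1],.161],p+.023*ex,p-.023*ex): 
    u=(proj(s,X)-[220,120])*6; cv2.circle(a,tuple(int(v) for v in u),4,(0,0,255),1)
cv2.imwrite("pics/h2.png",a)
```

```text
[0.54702553 0.04594727 0.17582242]
```

View pics/h2.png

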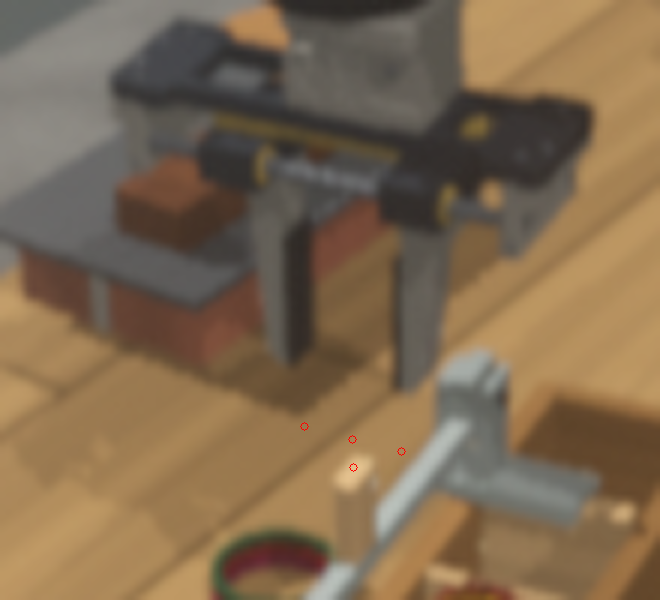

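The picture shows the fingertips at (290,365) and (405,388), about 10 px above the projected TCP. The tab top falls right on its prediction. I'll check the gripper in both views numerically before descending.

Run:
```python
from h import *
t=bot.read_camera("top");s=bot.read_camera("side");p=np.array(bot.current_ee_pos())
print("top obs body mid ~",(220/2.68+180,118/2.68+185))
for z in(.09,.12,.15): print(z,proj(t,p+[0,0,z]))
# side: tip mid obs
uv=(347/6+220,377/6+120)
for z in(.176,.19,.2,.208,.22): print(z,cast(s,uv,z).round(4))
# body ends in the side crop: far end (170,60), near end(560,115)
for e in(-1,1):
  for z in (.088,.12): print(e,z,(proj(s,p+e*.0945*ex+[0,0,z])-[220,120])*6)
```

```text
top obs body mid ~ (262.08955223880594, 229.02985074626866)
0.09 [266.03423597 229.90093251]
0.12 [265.22699559 229.61180721]
0.15 [264.36487948 229.30302735]
0.176 [0.5775 0.0073 0.176 ]
0.19 [0.5647 0.0249 0.19  ]
0.2 [0.5556 0.0376 0.2   ]
0.208 [0.5482 0.0477 0.208 ]
0.22 [0.5373 0.0628 0.22  ]
-1 0.088 [562.41505211 312.33043293]
-1 0.12 [564.57567107 243.1597635 ]
1 0.088 [149.30649423 216.15547337]
1 0.12 [145.27455642 149.27773829]
```

The xy agrees in both views, but the whole gripper appears about 30 mm higher than reported. I'll descend with a force guard and look again.

Run:
```python
from h import *
p=np.array([.5465,.046,.165]);f0=F()
for z in(.15,.138,.126):
    bot.line_to([p[0],p[1],z],max_speed=.06)
    f=F()-f0;print(z,np.array(bot.current_ee_pos()).round(4),f.round(2))
    if np.abs(f).max()>4:break
s=bot.read_camera("side");p=np.array(bot.current_ee_pos())
a=cv2.resize(s["pixels"][130:230,220:330],None,fx=6,fy=6,interpolation=cv2.INTER_CUBIC)
u=(proj(s,p)-[220,130])*6; cv2.circle(a,tuple(int(v) for v in u),4,(0,0,255),1)
cv2.imwrite("pics/h3.png",a);print(bot.current_clock(),bot.current_opening())
```

```text
0.15 [0.5463 0.0461 0.1497] [-0.33  0.21  0.76]
0.138 [0.546  0.0461 0.1374] [ 0.29  0.8  -0.6 ]
0.126 [0.546  0.0461 0.1253] [-0.6  -0.46  0.67]
6.5417 0.5033209517151875
```

View pics/h3.png

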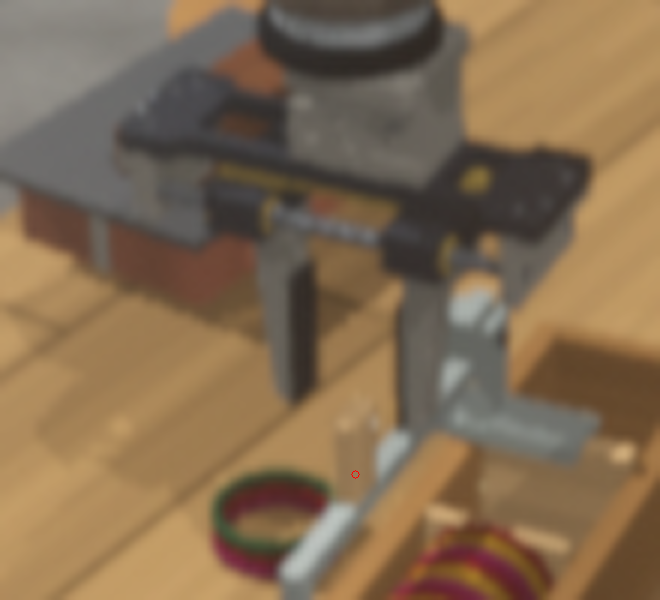

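Tips at (295,403) and (418,432) are level with the tab top (357,412), so the tool is about 30 mm higher than it reports. Going 30 mm lower is clear of the wall and bangles in either case, so I do that with the guard.

Run:
```python
from h import *
f0=F()
for z in(.115,.105,.096):
    bot.line_to([.5465,.046,z],max_speed=.06)
    f=F()-f0;print(z,np.array(bot.current_ee_pos()).round(4),f.round(2))
    if np.abs(f).max()>4:break
s=bot.read_camera("side");p=np.array(bot.current_ee_pos())
a=cv2.resize(s["pixels"][130:230,220:330],None,fx=6,fy=6,interpolation=cv2.INTER_CUBIC)
u=(proj(s,p)-[220,130])*6; cv2.circle(a,tuple(int(v) for v in u),4,(0,0,255),1)
cv2.imwrite("pics/h4.png",a);print(bot.current_clock(),bot.current_opening())
```

```text
0.115 [0.546  0.046  0.1143] [ 0.5  -0.62  0.01]
0.105 [0.546  0.0461 0.1043] [-0.42  0.25  1.04]
0.096 [0.546  0.0461 0.0953] [-1.07 -0.62 -0.35]
7.5417 0.49978307938953714
```

View pics/h4.png

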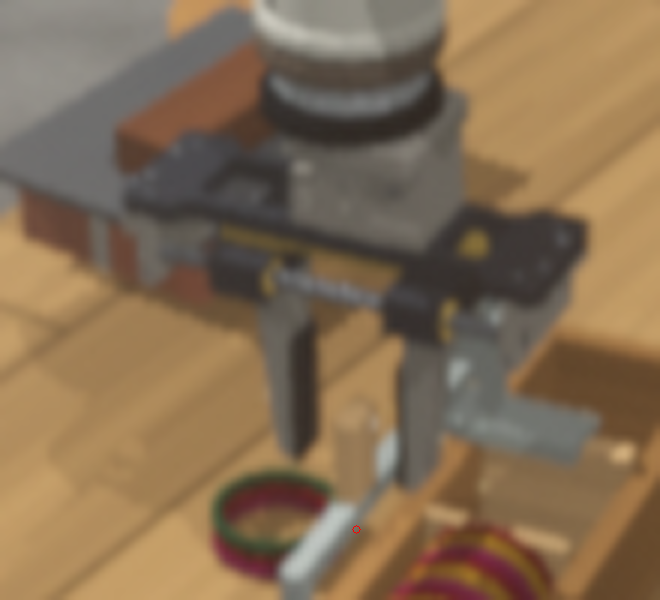

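The fingers (tips 298,460 and 420,488) now straddle the tab evenly, and the grasp point is at the true grip height: z is 28.5 mm above the reading. I close, lift to bar ≈ 0.13 along the arc, and push short of the row.

```bash
cat >> h.py <<'E'
Rv=list(rots())[0]
def rel(th): return np.array([130*np.cos(th)-18*np.sin(th),130*np.sin(th)+18*np.cos(th)])/1e3-[.130,.018]
# A = reported tcp with gate G0 and bar 0
def tgt(A,dg,th):
    d=rel(th);return A+ey*(dg+d[0])+np.array([0,0,d[1]])
E
python3 - <<'E'
from h import *
f0=F();bot.set_gripper(0,25);bot.hold(.3)
A=np.array([.5465,.046,.0962])
print("open",bot.current_opening()*92,"dF",(F()-f0).round(2),"case",case(np.array(bot.current_ee_pos())).round(4))
for th in(.045,.09,.13):
    bot.line_to(tgt(A,0,th),max_speed=.04);print(th,F().round(2),case(np.array(bot.current_ee_pos())).round(4))
for dg in(.02,.04,.058):
    bot.line_to(tgt(A,dg,.13),max_speed=.06);print(dg,F().round(2),case(np.array(bot.current_ee_pos())).round(4))
np.save("A.npy",A)
s=bot.read_camera("side")
a=cv2.resize(s["pixels"][150:270,200:330],None,fx=5,fy=5,interpolation=cv2.INTER_CUBIC)
cv2.imwrite("pics/h5.png",a);print(bot.current_clock(),bot.current_opening()*92)
E
```

```text
open 11.880179642125444 dF [ 5.06 -0.64 -1.23] case [0.0468 0.0033 0.0963]
0.045 [ 6.05 -0.9  -2.58] [0.0468 0.0021 0.1023]
0.09 [ 5.84 -0.53 -2.83] [0.0467 0.0009 0.108 ]
0.13 [ 5.53 -0.85 -3.3 ] [ 0.0467 -0.0004  0.113 ]
0.02 [ 5.11  0.73 -1.7 ] [0.0466 0.0205 0.1131]
0.04 [ 5.32  1.72 -1.07] [0.0465 0.0405 0.113 ]
0.058 [ 4.59  2.31 -1.88] [0.0463 0.0585 0.113 ]
10.8 11.832660595262205
```

View pics/h5.png

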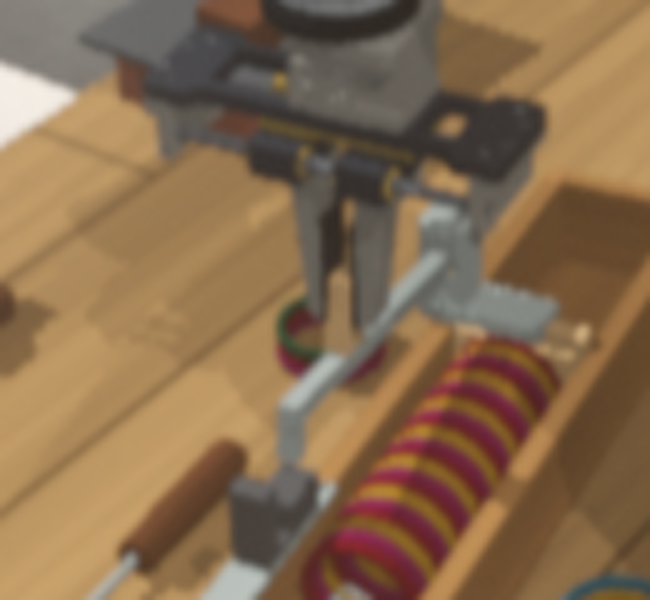

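The tab is pinched (11.9 mm against 12), the bar is raised and the gate has followed. The tooth (295,440) is just short of the dark lip (295,485). Next I feel forward in fine steps for the row and then the back stop.

Run:
```python
from h import *
A=np.load("A.npy");A=A+.0008*ex;np.save("A.npy",A)
hist=[];dg=.058
while dg<.118:
    dg+=.001 if dg<.078 else .0005
    bot.line_to(tgt(A,dg,.13),max_speed=.03)
    f=F();c=case(np.array(bot.current_ee_pos()));hist.append((dg,f[1]))
    if len(hist)%3==0: print(round(dg,4),f.round(2),c.round(4))
    old=[h[1] for h in hist if dg-.0065<=h[0]<=dg-.0025]
    if dg>.07 and old and np.mean(old)-f[1]>4.5: print("contact",round(dg,4),f.round(2),c.round(4));break
    if abs(f[1])>22:print("high");break
np.save("dg.npy",dg)
print(bot.current_clock(),[round(h[1],1) for h in hist])
```

```text
0.061 [ 1.68 -2.18 -2.44] [0.0464 0.0609 0.1128]
0.064 [ 0.67 -0.92 -1.41] [0.0464 0.0641 0.1129]
0.067 [-0.24 -0.9  -2.18] [0.0464 0.0669 0.1128]
0.07 [-0.46 -1.7  -1.34] [0.0464 0.07   0.1128]
0.073 [-1.63 -2.56 -2.81] [0.0464 0.073  0.1128]
0.076 [-3.23 -3.32 -2.92] [0.0464 0.076  0.1128]
0.0785 [-3.31 -3.11 -2.79] [0.0464 0.0783 0.1128]
0.08 [-2.5  -4.43 -2.91] [0.0464 0.0797 0.1128]
0.0815 [-2.74 -5.19 -3.28] [0.0463 0.0811 0.1128]
0.083 [-2.5  -4.94 -3.97] [0.0464 0.0825 0.1128]
0.0845 [-2.78 -5.22 -3.23] [0.0463 0.0839 0.1128]
0.086 [-2.94 -5.81 -3.37] [0.0463 0.0853 0.1127]
0.0875 [-3.07 -5.31 -3.91] [0.0463 0.0867 0.1127]
0.089 [-2.81 -6.46 -3.95] [0.0463 0.0881 0.1127]
0.0905 [-2.78 -7.98 -2.39] [0.0463 0.0892 0.1126]
contact 0.0915 [ -2.77 -10.66  -5.  ] [0.0463 0.0892 0.1126]
22.55 [np.float64(0.1), np.float64(-1.5), np.float64(-2.2), np.float64(-0.6), np.float64(-0.6), np.float64(-0.9), np.float64(-0.7), np.float64(-0.8), np.float64(-0.9), np.float64(-2.3), np.float64(-2.2), np.float64(-1.7), np.float64(-2.9), np.float64(-3.2), np.float64(-2.6), np.float64(-2.5), np.float64(-3.6), np.float64(-3.3), np.float64(-4.1), np.float64(-3.7), np.float64(-3.1), np.float64(-4.9), np.float64(-4.7), np.float64(-4.4), np.float64(-5.3), np.float64(-4.5), np.float64(-5.2), np.float64(-5.0), np.float64(-4.9), np.float64(-4.9), np.float64(-4.7), np.float64(-5.7), np.float64(-5.2), np.float64(-5.9), np.float64(-5.7), np.float64(-5.8), np.float64(-6.2), np.float64(-6.1), np.float64(-5.3), np.float64(-5.5), np.float64(-6.5), np.float64(-6.5), np.float64(-7.3), np.float64(-6.2), np.float64(-8.0), np.float64(-9.7), np.float64(-10.7)]
```

A clear contact with the back stop at gate ≈ 0.1126, where the image predicted ≈ 0.111; about 4 N on the tooth. Next I lower the bar along the arc with the gate held and watch the forces.

Run:
```python
from h import *
A=np.load("A.npy");dg=.0900;np.save("dg.npy",dg)
f0=F()
for th in(.13,.11,.09,.075,.06,.045,.03,.02,.01,0):
    bot.line_to(tgt(A,dg,th),max_speed=.03);f=F()
    print(th,f.round(2),case(np.array(bot.current_ee_pos())).round(4))
    if f[2]>4 or abs(f[1])>18: print("stop");break
s=bot.read_camera("side")
a=cv2.resize(s["pixels"][150:270,200:330],None,fx=5,fy=5,interpolation=cv2.INTER_CUBIC)
cv2.imwrite("pics/h6.png",a);print(bot.current_clock())
```

```text
0.13 [-2.7  -7.2  -4.84] [0.0463 0.089  0.1127]
0.11 [-4.39 -5.99 -2.67] [0.0463 0.0898 0.1104]
0.09 [-3.93 -5.44 -1.72] [0.0463 0.0907 0.1079]
0.075 [-3.18 -5.11 -1.75] [0.0463 0.0913 0.1061]
0.06 [-3.63 -3.77 -1.61] [0.0463 0.0918 0.1042]
0.045 [-3.53 -4.52 -0.09] [0.0463 0.0923 0.1023]
0.03 [-4.36 -4.25 -0.54] [0.0463 0.0928 0.1003]
0.02 [-4.24 -3.78 -0.87] [0.0463 0.093  0.0991]
0.01 [-5.18 -3.93 -1.1 ] [0.0463 0.0932 0.0978]
0 [-4.27 -3.7  -0.74] [0.0463 0.0934 0.0965]
25.1
```

View pics/h6.png

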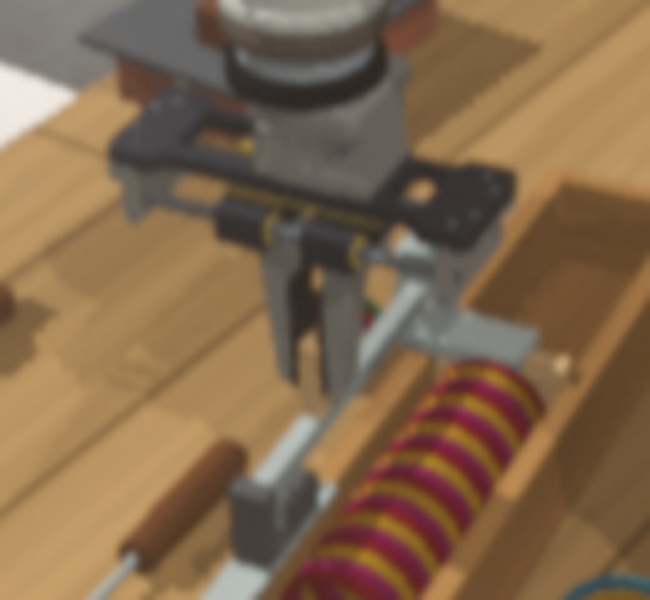

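The bar is level again (same height as at the start, no support force) and its end sits between the lip and back stop. I ease the gate back until the lip takes the load, then release and check.

Run:
```python
from h import *
A=np.load("A.npy");dg=float(np.load("dg.npy"))
for i in range(10):
    dg-=.0005;bot.line_to(tgt(A,dg,0),max_speed=.03);f=F();print(round(dg,4),f.round(2),case(np.array(bot.current_ee_pos())).round(4))
    if f[1]>0:break
bot.set_gripper(.5);bot.hold(.3);print("released",F().round(2))
p=np.array(bot.current_ee_pos())
bot.line_to(p+[0,0,.12],max_speed=.1);bot.line_to(p+[-.1,-.22,.2],max_speed=.2);bot.hold(1)
s=bot.read_camera("side");t=bot.read_camera("top")
a=cv2.resize(s["pixels"][170:270,190:300],None,fx=4,fy=4,interpolation=cv2.INTER_CUBIC)
b=cv2.resize(t["pixels"][185:285,180:270],None,fx=4,fy=4,interpolation=cv2.INTER_CUBIC)
cv2.imwrite("pics/h7.png",np.hstack([a,b]));print(bot.current_clock())
# expected: tab top and tooth-end pixels if latched at gate .110, bar 0
for g in(.108,.110,.113):
  for y,z,n in((-.02+g,.161,"tab"),(.046+g,.117,"barend")):
    X=C+.045*ex+ey*y+[0,0,z];print(g,n,((proj(s,X)-[190,170])*4).round(),((proj(t,X)-[180,185])*4+[440,0]).round())
```

```text
0.0895 [-5.41 -2.92 -0.26] [0.0463 0.0929 0.0965]
0.089 [-3.66 -3.68 -0.76] [0.0463 0.0924 0.0965]
0.0885 [-5.05 -3.37 -0.22] [0.0463 0.0919 0.0965]
0.088 [-4.   -3.11  0.23] [0.0463 0.0915 0.0966]
0.0875 [-5.36  0.52  2.58] [0.0464 0.0915 0.0965]
released [-0.64  0.64  0.95]
31.1833
0.108 tab [298. 183.] [668. 203.]
0.108 barend [251. 300.] [582. 216.]
0.11 tab [296. 185.] [665. 203.]
0.11 barend [249. 302.] [579. 217.]
0.113 tab [294. 187.] [660. 204.]
0.113 barend [247. 305.] [575. 217.]
```

View pics/h7.png

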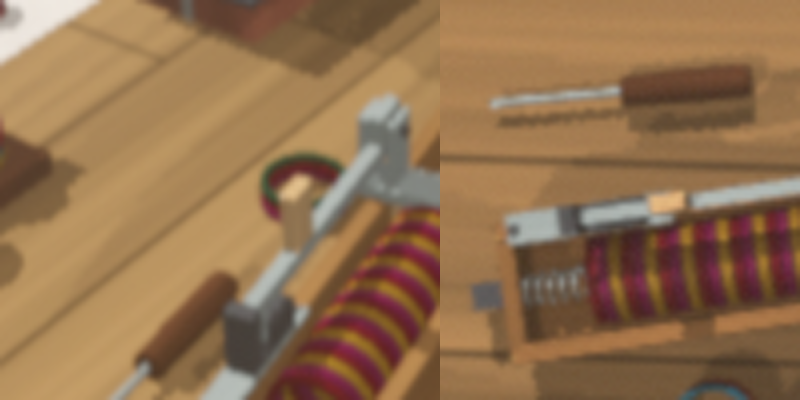

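With the robot clear, the tab is at (298,182) in the side crop and (668,201) in the top crop. That matches the prediction for gate ≈ 0.109 with the bar level, and the bar's end is in the notch.

```bash
python3 -c "
from workcell import bot
bot.job_done();print(bot.current_clock())"
```

```text
the job is handed in; nothing more can be done
the job is handed in; nothing more can be done
```

The case is latched and handed in, with the robot clear; the clock last read 31.2 s of the 67 s allowed.

**What I did:** I pinched the tab, lifted the bar to about 0.13 rad and pushed the gate onto the row. I felt forward until the tooth touched the back stop, at gate ≈ 0.113. That contact added about 4 N, and the total push was 11 N, well under the 25 N limit. I then lowered the bar along its arc into the notch, eased back until the lip took the load, and let go.

**Last checks:**
- **Bar:** it is back at its level height with no support force.
- **Gate:** in both views, 1 s after release, the tab is where a gate of about 0.109 with the bar at 0 would put it. That is inside the latched range of 0.101 to 0.139. The spring load left the tool as the tooth met the lip.
- **Bystanders:** the file tool and the parts of both bangle piles in the last crops look unmoved. I did not look at the others again, but the arm stayed clear of them.

**One disagreement:** the reported TCP height is about 28.5 mm lower than the fingertips appear in the side camera. I went by the picture, and the 11.9 mm pinch on the 12 mm tab was consistent with it.

I viewed 11 pictures, more than the planned 8 but under the limit of 12.

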